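# Stand the tall measuring cylinder in the settling stand

## Robot

A 6-joint arm with a two-finger parallel gripper is mounted at the origin on a cart in front of the work surface, level with it; the furniture and walls round the work are solid. World frame = base frame: x ahead of the robot, y to its left, z up, the work surface at z = 0. Lengths are in m, angles in rad, forces in N, time in s.
With the tool pointing down it reaches from about 0.225 to 0.875 m from the base axis. Payload 3.4 kg.
Tool frame: the origin (TCP) lies at the very end of the fingers, on their centre line; the grasp point (between the pads) lies 19 mm behind it (manip.pinch_z is the distance from the TCP to the grasp point, in m); z points along the fingers, y is the line along which they close (so a half turn about z gives the same grasp; the last joint's range is limited). The gripper opens to 85 mm and grips with 20 to 120 N. Pads are 22 mm wide; open, the fingers measure 114 mm over their backs; the gripper's body (76 mm by 85 mm) begins 54 mm behind the grasp point. The pads swing forward as they close: fully open they stand 13 mm farther back than shut.
Start: joints at [-1.299, 0.276, 1.505, -0, 1.361, -0.121], TCP at [0.22, -0.531, 0.231] pointing down, gripper open.
Joint ranges: [-2.89, 2.89], [-0.75, 2.08], [0.22, 2.7], [-1.18, 4.32], [0.11, 2.71], [-2.7, 2.7]. Speed limits (rad/s): [2.57, 2.57, 3.14, 3.14, 3.14, 3.14].

## Interface

Orientations are given as a unit quaternion [w, x, y, z].
In Python, from rig import manip gives the robot as it stands. The module is installed in compiled form; this text tells all that it offers.
- The arm moves only by the shell command python3 -m jog 'ROWS' [FORCE]. ROWS is JSON, a list of rows, each an object of numbers: "dx", "dy", "dz": the shift along the tool's x, y, z each as a share of 25 cm, from -1 to 1; "ax", "ay", "az": the turn, a rotation vector about the tool's x, y, z each as a share of 90 degrees, from -1 to 1; "grip": the opening, from -1 (shut) to 1 (fully open), so that 0 is half open. A call has 1 to 5 rows; each row is the pose to reach, as a shift and turn from the pose commanded when the call began, along the tool's axes at that moment; what a row does not reach only later rows make up. A row lasts 1/12 s, in which the tool goes at most 41.7 mm and 7.16 degrees, less where a joint would pass 70% of its speed; a pose out of reach is approached as far as the arm can. A call with a number of a shift or a turn outside -1 to 1 is refused whole. A call with a gripper value outside its range is refused whole. The fingers move at their own pace and stop on an object; FORCE is the grip in N (left out, the last holds). Time passes only in rows, so rows that repeat a pose let the fingers close. It gives the time, the measured TCP pose, the force, the opening and the grip force at its end, in the units of the state.
- manip.get_state(): the state, without advancing time (a new reading comes with each control period).
- manip.get_image(name): name is "scene" or "top"; returns a dict with "img" (420x560x3 uint8, red, green, blue), "mtx" (3x3 intrinsics, pixels), "world_to_cam" (4x4, takes a point from world to camera coordinates). Camera axes: x right, y down, z forward; pixel columns grow to the right and rows downward; lengths in m; the calibration is good to about 2 mm. A picture is of the moment at which its call begins. There is no depth.
- manip.sign_off(): hands the job in; it is judged then, once.
The state is a dict: "clock": time; "qpos": joint angles; "qd": joint speeds; "effort": joint torques, N m; "position": TCP position; "ee_rot": TCP orientation; "contact_force": force on the tool from outside, world axes, zero at the start; "moment": the same for the moment, N m; "width": finger opening in m; "gripper_force": force on a finger pad.
Only numpy, scipy, OpenCV 4.12 (cv2) and the standard library are available. Lean on these libraries where they do the work, as an engineer would, in place of code of your own. Each camera call takes 0.05 s, during which the arm holds its last target. There are 200 camera calls.

## Task

Set the bench up for the next settling test: pick up the taller of the two stoppered measuring cylinders and stand it in the round recess of the metal stand, foot fully down in the recess. It is top-heavy and tips easily if held low or moved quickly: keep it upright all the way and set it down gently rather than dropping it. Leave the shorter cylinder standing where it is.

Things in the scene. Friction and masses are not known exactly. Their poses are not given: they have to be found in the camera images.
- tall_cylinder: taller of two measuring cylinders, 220 mm high, loose, 0.3 kg, top-heavy (mass centre 123 mm up). Round grey foot 66 mm across, 12 mm thick; grey cone to 26 mm height; straight pale frosted tube, 44 mm diameter, black scale rings, 26 to 198 mm height; fixed black stopper 40 mm across to 220 mm. Grip the tube from above about 180 mm up, 25 N is safe. Origin: centre of underside, z up
- short_cylinder: shorter cylinder of the same make, 140 mm high, foot 58 mm across, tube 36 mm diameter with a black stopper, loose; leave it standing where it is. The two may have swapped places. Origin: centre of its underside; z up. Tall fixed equipment stands behind the work, near x 0.65, y 0.06 and x 0.62, y 0.49 (m): carry in front of it, x below 0.5 for y from -0.05 to 0.6
- seat (a point): centre of the floor of the round recess in the stand, z up. The stand is a fixed bare metal plate, 130 x 130 mm, 18 mm high, with small dark screws at its corners. The recess is 92 mm in diameter and 9 mm deep, its floor 9 mm above the worktop; the foot has 13 mm of room all round
There are look-alikes about, which are no part of the job. Leave any purple or yellow look-alike of the tall_cylinder alone.

How it is judged:
At the end, for the whole second after the job is handed in: the tall cylinder stands upright (within 5 degrees) and at rest with its foot flat on the floor of the recess (within 3 mm) and within 16 mm of its centre, released; the short cylinder still stands within 30 mm of where it was (horizontal distance between tall_cylinder and seat below 0.016 m and z of tall_cylinder in the frame of seat below 0.003 m and angle between each of tall_cylinder, short_cylinder's own z axis and vertical below 0.09 rad and linear speed of tall_cylinder below 0.02 m/s and angular speed of tall_cylinder below 0.2 rad/s and distance of short_cylinder from where it was at the start of the episode below 0.03 m); the robot touches nothing.
It fails at once if the tall cylinder tips more than 20 degrees from upright (angle between tall_cylinder's own z axis and vertical above 0.35 rad).
It fails at once if the tall cylinder is dropped into the stand (faster than 0.6 m/s close above the recess, a fall of about 20 mm) (horizontal distance between tall_cylinder and seat below 0.04 m and z of tall_cylinder in the frame of seat below 0.02 m and linear speed of tall_cylinder above 0.6 m/s).
It fails at once if the short cylinder is knocked over or moved more than 30 mm (distance of short_cylinder from where it was at the start of the episode above 0.03 m or angle between short_cylinder's own z axis and vertical above 0.35 rad).
It also fails if it takes over 48 s, if anything falls off the work surface, if the arm or the gripper's body presses on something with over 40 N, if the wrist force passes 120 N, or if a joint passes its speed limit or range.

## Working session

There is one attempt and no reset: what is moved stays moved. The work goes in short steps, Python scripts to look and compute and a shell command to move; the robot and the scene stay as the last step left them, time stands still between calls to the robot, and variables do not carry over. Pictures are saved under pics/ and viewed, at most 10 in all, crops included, and the job is handed in when it is done.

```bash
mkdir -p pics; python3 - <<'E'
from rig import manip
import cv2,numpy as np
for n in("scene","top"):
    d=manip.get_image(n);cv2.imwrite(f"pics/{n}0.png",d["img"][:,:,::-1]);np.savez(f"{n}0.npz",**d)
    print(n,d["mtx"].tolist(),np.round(d["world_to_cam"],4).tolist())
s=manip.get_state();print(s)
E
```

```text
scene [[462.5992354895624, 0.0, 279.8736122216548], [0.0, 462.5992354895624, 209.79089125862575], [0.0, 0.0, 1.0]] [[0.7468, -0.6648, -0.0183, -0.2558], [-0.3269, -0.343, -0.8806, 0.2507], [0.5791, 0.6637, -0.4735, 1.4545], [0.0, 0.0, 0.0, 1.0]]
top [[382.34739447766975, 0.0, 277.1866653707705], [0.0, 382.34739447766975, 214.78775530911176], [0.0, 0.0, 1.0]] [[-0.3933, -0.9193, -0.0113, 0.3289], [-0.8489, 0.3678, -0.3796, 0.3583], [0.3532, -0.1397, -0.9251, 1.5853], [0.0, 0.0, 0.0, 1.0]]
{'clock': 0.1, 'qpos': array([-1.29901110e+00,  2.76548039e-01,  1.50602567e+00,  8.94384949e-07,
        1.36068097e+00, -1.20988356e-01]), 'qd': array([ 0.00242648, -0.00134125, -0.0032708 ,  0.00114746, -0.00026301,
       -0.00113664]), 'effort': array([ 1.65435926e-03, -4.17699373e+01, -2.46402651e+01, -1.35877021e-04,
        5.73945974e-03, -2.75141254e-06]), 'position': array([ 0.21995654, -0.53075615,  0.23050929]), 'ee_rot': array([-8.28682282e-04,  9.80777692e-01,  1.95126699e-01, -6.21614940e-05]), 'contact_force': array([-0.12791943,  0.22160806, -0.62196639]), 'moment': array([-0.01813271, -0.02508393,  0.03125101]), 'gripper_force': 0.0, 'width': 0.08561294798540743}
```

View pics/scene0.png

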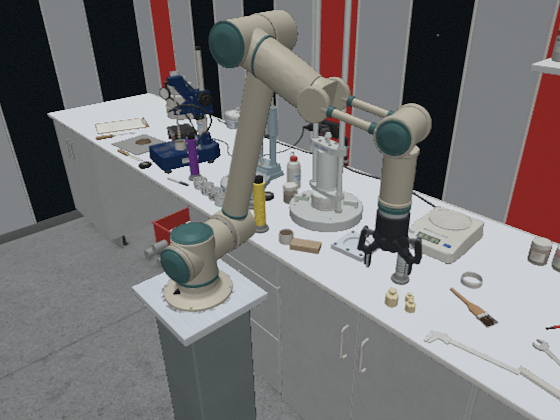

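View pics/top0.png

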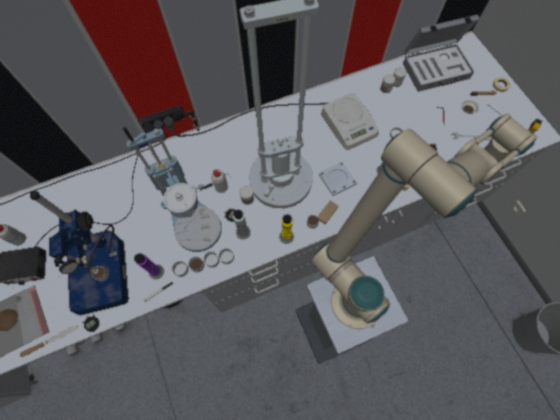

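The top view shows the stand's plate at about (338,178). A grey, stoppered cylinder is at about (238,222), with a yellow look-alike at (287,228) and a purple one at (148,263). In the scene view another grey cylinder is at (402,270), under the gripper, and the plate is at (350,245). I'll triangulate these and crop them close up.

```bash
cat >h.py <<'E'
import numpy as np
def ray(d,u,v):
    W=d["world_to_cam"];R=W[:3,:3];c=-R.T@W[:3,3]
    return c,R.T@np.linalg.inv(d["mtx"])@[u,v,1]
def atz(d,u,v,z):
    c,r=ray(d,u,v);return c+r*(z-c[2])/r[2]
def proj(d,p):
    W=d["world_to_cam"];q=d["mtx"]@(W[:3,:3]@p+W[:3,3]);return q[:2]/q[2]
def tri(*obs):
    A=np.zeros((3,3));b=np.zeros(3)
    for d,u,v in obs:
        c,r=ray(d,u,v);r=r/np.linalg.norm(r);M=np.eye(3)-np.outer(r,r);A+=M;b+=M@c
    return np.linalg.solve(A,b)
E
python3 - <<'E'
from h import *;import cv2
T=np.load("top0.npz");S=np.load("scene0.npz")
for n,d,u,v in(("topcyl foot",T,241,233),("scenecyl foot",S,401,279),("yellow",T,287,238),("plate",T,338,178),("plate sc",S,352,246)):
    p=atz(d,u,v,0.01);print(n,p.round(3),"in S",proj(S,p).round(0),"in T",proj(T,p).round(0))
a=cv2.resize(T["img"][160:260,200:300],None,fx=4,fy=4,interpolation=cv2.INTER_CUBIC)
b=cv2.resize(S["img"][215:315,320:420],None,fx=4,fy=4,interpolation=cv2.INTER_CUBIC)
cv2.imwrite("pics/c1.png",np.hstack([a,b])[:,:,::-1])
E
```

```text
topcyl foot [0.467 0.332 0.01 ] in S [249. 204.] in T [241. 233.]
scenecyl foot [ 0.495 -0.407  0.01 ] in S [401. 279.] in T [385. 169.]
yellow [0.364 0.155 0.01 ] in S [257. 228.] in T [287. 238.]
plate [ 0.541 -0.184  0.01 ] in S [356. 246.] in T [338. 178.]
plate sc [ 0.53  -0.174  0.01 ] in S [352. 246.] in T [337. 181.]
```

View pics/c1.png

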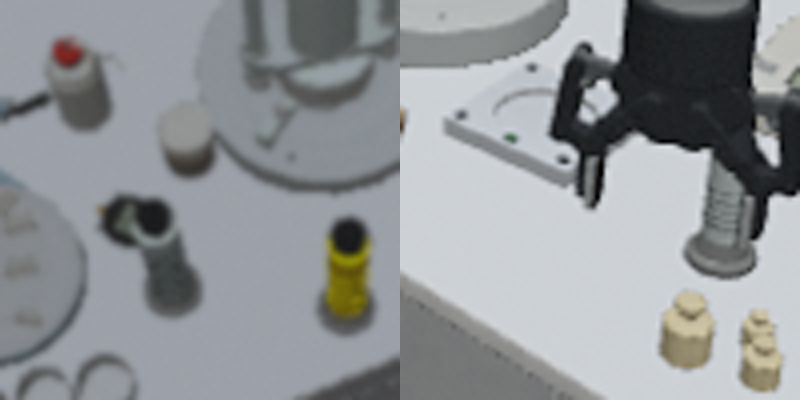

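```bash
python3 - <<'E'
from h import *
from scipy.optimize import least_squares
T=np.load("top0.npz");S=np.load("scene0.npz")
def fit(d,f,s):
    r=least_squares(lambda q:np.r_[proj(d,np.r_[q[:2],.006])-f,proj(d,q)-s],[.45,0,.1]);return r.x.round(4),r.fun.round(1)
o=lambda x,y:(200+x/4,160+y/4)
print("left",fit(T,o(172,288),o(155,217)),"yellow",fit(T,o(347,305),o(350,235)))
def wid(d,p,w):
    e=d["world_to_cam"][0,:3]; return np.linalg.norm(proj(d,p+e*w/2)-proj(d,p-e*w/2))
print(wid(T,np.r_[.46,.33,.006],.066),wid(T,np.r_[.46,.33,.006],.058),wid(S,np.r_[.495,-.407,.006],.066),wid(S,np.r_[.495,-.407,.006],.058))
from rig import manip
from scipy.spatial.transform import Rotation as R
q=manip.get_state()["ee_rot"];print(R.from_quat(q,scalar_first=True).as_matrix().round(3))
E
```

```text
left (array([0.4687, 0.321 , 0.2114]), array([ 0.3, -0.1, -0.3,  0.1])) yellow (array([0.3733, 0.1517, 0.2151]), array([ 0.1,  0. , -0.1, -0. ]))
14.877773056724038 13.074406625605974 20.794538482543487 18.27398836344736
[[ 0.924  0.383 -0.   ]
 [ 0.383 -0.924  0.002]
 [ 0.    -0.002 -1.   ]]
```

The cylinder at top pixel (238,222) stands about 0.21 m tall at (0.469, 0.322), so it is the tall one. The cylinder at scene pixel (402,270) is the short one, with a foot 18 px wide. I'll go high with a constant yaw.

```bash
python3 -m jog '[{"dx":0.463,"dy":-0.577,"dz":-0.36,"grip":1},{"dx":0.463,"dy":-0.577,"dz":-0.36,"grip":1},{"dx":0.463,"dy":-0.577,"dz":-0.36,"grip":1},{"dx":0.463,"dy":-0.577,"dz":-0.36,"grip":1},{"dx":0.463,"dy":-0.577,"dz":-0.36,"grip":1}]'
python3 -m jog '[{"dx":0.5,"dy":-0.624,"grip":1},{"dx":0.5,"dy":-0.624,"grip":1},{"dx":0.5,"dy":-0.624,"grip":1},{"dx":0.5,"dy":-0.624,"grip":1},{"dx":0.5,"dy":-0.624,"grip":1}]'
python3 -m jog '[{"dx":0.5,"dy":-0.624,"grip":1},{"dx":0.5,"dy":-0.624,"grip":1},{"dx":0.5,"dy":-0.624,"grip":1},{"dx":0.5,"dy":-0.624,"grip":1},{"dx":0.5,"dy":-0.624,"grip":1}]'
python3 - <<'E'
from rig import manip
import cv2,numpy as np
from h import *
for n in("scene","top"):
    d=manip.get_image(n);np.savez(f"{n}1.npz",**d);cv2.imwrite(f"pics/{n}1.png",d["img"][:,:,::-1])
S=np.load("scene1.npz");T=np.load("top1.npz")
a=cv2.resize(S["img"][130:230,200:300],None,fx=4,fy=4,interpolation=cv2.INTER_CUBIC)
b=cv2.resize(S["img"][205:280,315:415],None,fx=4,fy=4,interpolation=cv2.INTER_CUBIC)
c=cv2.resize(T["img"][145:220,300:400],None,fx=4,fy=4,interpolation=cv2.INTER_CUBIC)
e=cv2.resize(T["img"][180:255,200:300],None,fx=4,fy=4,interpolation=cv2.INTER_CUBIC)
a=a[60:360]
cv2.imwrite("pics/c2.png",np.vstack([np.hstack([a,b]),np.hstack([e,c])])[:,:,::-1])
print(manip.get_state()["qpos"].round(2))
E
```

```text
[-1.3   0.28  1.51  0.    1.36 -0.12]schema error: expected keys dx, dy, dz, ax, ay, az, grip
schema error: expected keys dx, dy, dz, ax, ay, az, grip
schema error: expected keys dx, dy, dz, ax, ay, az, grip
```

View pics/c2.png

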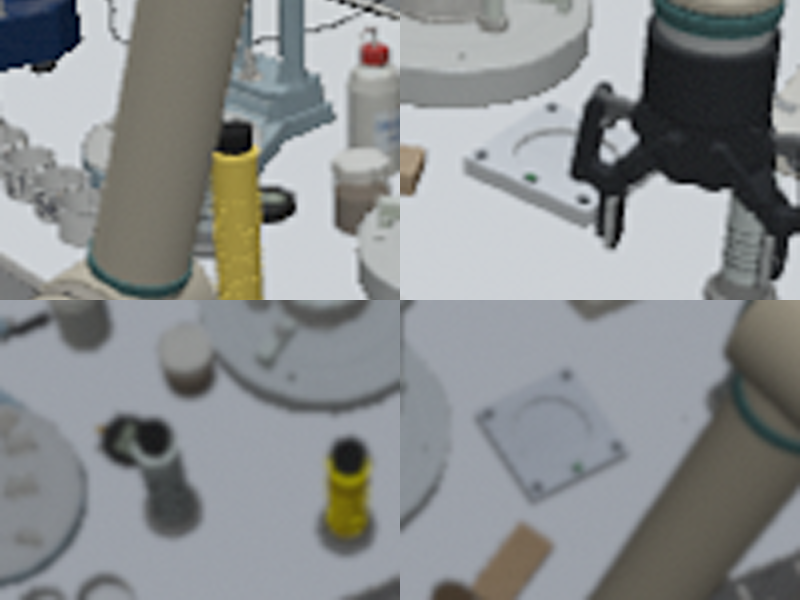

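The arm has not moved, because each row needs every key. The picture shows the plate clearly and a low dark object lying behind the tall cylinder. I'll send the rows again with all keys.

```bash
python3 -m jog '[{"dx":0.463,"dy":-0.577,"dz":-0.36,"ax":0,"ay":0,"az":0,"grip":1},{"dx":0.463,"dy":-0.577,"dz":-0.36,"ax":0,"ay":0,"az":0,"grip":1},{"dx":0.463,"dy":-0.577,"dz":-0.36,"ax":0,"ay":0,"az":0,"grip":1},{"dx":0.463,"dy":-0.577,"dz":-0.36,"ax":0,"ay":0,"az":0,"grip":1},{"dx":0.463,"dy":-0.577,"dz":-0.36,"ax":0,"ay":0,"az":0,"grip":1}]'
```

```text
clock: 0.62
position: [0.2719, -0.3516, 0.322]
ee_rot: [-0.0, 0.981, 0.195, 0.0]
contact_force: [0.4, -0.4, -0.3]
width: 0.0854
gripper_force: 0.0
```

```bash
python3 -m jog '[{"dx":0.5,"dy":-0.624,"dz":0,"ax":0,"ay":0,"az":0,"grip":1},{"dx":0.5,"dy":-0.624,"dz":0,"ax":0,"ay":0,"az":0,"grip":1},{"dx":0.5,"dy":-0.624,"dz":0,"ax":0,"ay":0,"az":0,"grip":1},{"dx":0.5,"dy":-0.624,"dz":0,"ax":0,"ay":0,"az":0,"grip":1},{"dx":0.5,"dy":-0.624,"dz":0,"ax":0,"ay":0,"az":0,"grip":1}]'
python3 -m jog '[{"dx":0.5,"dy":-0.624,"dz":0,"ax":0,"ay":0,"az":0,"grip":1},{"dx":0.5,"dy":-0.624,"dz":0,"ax":0,"ay":0,"az":0,"grip":1},{"dx":0.5,"dy":-0.624,"dz":0,"ax":0,"ay":0,"az":0,"grip":1},{"dx":0.5,"dy":-0.624,"dz":0,"ax":0,"ay":0,"az":0,"grip":1},{"dx":0.5,"dy":-0.624,"dz":0,"ax":0,"ay":0,"az":0,"grip":1}]'
python3 - <<'E'
from rig import manip
import cv2,numpy as np
for n in("scene","top"):
    d=manip.get_image(n);np.savez(f"{n}2.npz",**d)
S=np.load("scene2.npz");T=np.load("top2.npz")
z=lambda i,x,y:cv2.resize(i["img"][y:y+75,x:x+100],None,fx=4,fy=4,interpolation=cv2.INTER_CUBIC)
cv2.imwrite("pics/c3.png",np.vstack([np.hstack([z(S,200,150),z(S,315,215)]),np.hstack([z(T,200,180),z(T,300,145)])])[:,:,::-1])
print(manip.get_state()["qpos"].round(2))
E
```

```text
clock: 1.03
position: [0.3273, -0.1588, 0.3214]
ee_rot: [-0.0, 0.981, 0.195, 0.0]
contact_force: [1.5, 0.1, 0.5]
width: 0.0855
gripper_force: 0.0
clock: 1.45
position: [0.3832, 0.0332, 0.3214]
ee_rot: [-0.0, 0.981, 0.196, 0.001]
contact_force: [0.9, -0.8, 0.1]
width: 0.0852
gripper_force: 0.0
[-0.09 -0.06  1.68  0.    1.52  1.08]
```

View pics/c3.png

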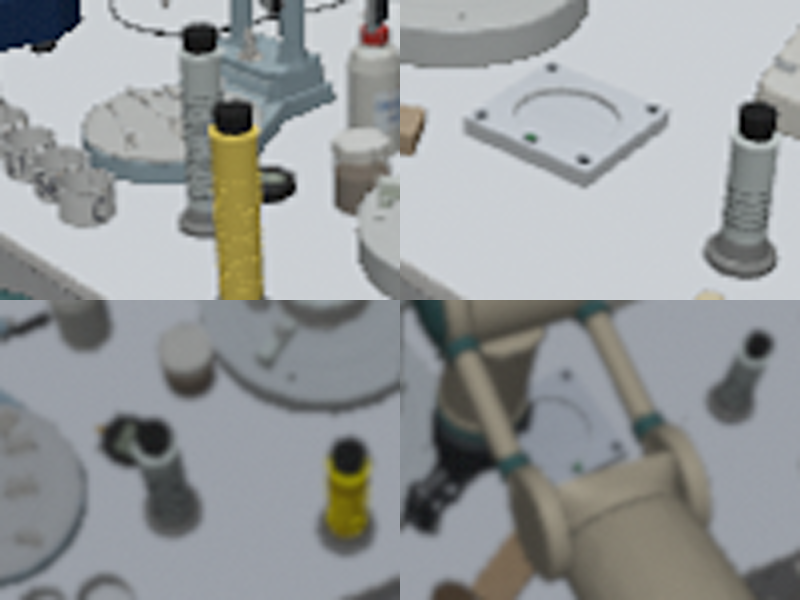

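The picture shows the tall stopper at scene (250,158) and top (238,214), the short cylinder at scene (503,268) minus the crop offset, and all four plate screws in both views. Next I'll triangulate them.

```bash
python3 - <<'E'
from h import *
T=np.load("top2.npz");S=np.load("scene2.npz")
c=lambda ox,oy,x,y:(ox+(x+.5)/4-.5,oy+(y+.5)/4-.5)
print("stopper",tri((S,*c(200,150,200,34)),(T,*c(200,180,152,137))).round(4))
print("foot z.008",atz(S,*c(200,150,200,219),.010).round(4),atz(T,*c(200,180,172,208),.01).round(4))
sc=[(153,68),(253,109),(184,160),(82,115)];tp=[(87,114),(166,75),(217,147),(137,187)]
P=[tri((S,*c(315,215,*a)),(T,*c(300,145,*b))) for a,b in zip(sc,tp)]
print(np.round(P,4).tolist(),np.mean(P,0).round(4))
# recess rim centre in scene/top
for a in sc:print(atz(S,*c(315,215,*a),.018).round(4))
print(np.mean([atz(S,*c(315,215,*a),.018) for a in sc],0),np.mean([atz(T,*c(300,145,*a),.018) for a in tp],0))
E
```

```text
stopper [0.4717 0.3227 0.2162]
foot z.008 [0.4652 0.328  0.01  ] [0.4697 0.3235 0.01  ]
[[0.593, -0.122, 0.0195], [0.6021, -0.2298, 0.0205], [0.4933, -0.2408, 0.0214], [0.4841, -0.133, 0.0208]] [ 0.5431 -0.1814  0.0205]
[ 0.5976 -0.1204  0.018 ]
[ 0.6077 -0.2275  0.018 ]
[ 0.5002 -0.2378  0.018 ]
[ 0.49   -0.1301  0.018 ]
[ 0.54887407 -0.17894858  0.018     ] [ 0.54235532 -0.18113348  0.018     ]
```

```bash
python3 -m jog '[{"dx":0.506,"dy":-0.62,"dz":0,"ax":0,"ay":0,"az":0,"grip":1},{"dx":0.506,"dy":-0.62,"dz":0,"ax":0,"ay":0,"az":0,"grip":1},{"dx":0.506,"dy":-0.62,"dz":0,"ax":0,"ay":0,"az":0,"grip":1},{"dx":0.506,"dy":-0.62,"dz":0,"ax":0,"ay":0,"az":0,"grip":1},{"dx":0.506,"dy":-0.62,"dz":0,"ax":0,"ay":0,"az":0,"grip":1}]'
python3 -m jog '[{"dx":0.26,"dy":-0.318,"dz":0,"ax":0,"ay":0,"az":0,"grip":1},{"dx":0.26,"dy":-0.318,"dz":0,"ax":0,"ay":0,"az":0,"grip":1},{"dx":0.26,"dy":-0.318,"dz":0.2,"ax":0,"ay":0,"az":0,"grip":1},{"dx":0.26,"dy":-0.318,"dz":0.28,"ax":0,"ay":0,"az":0,"grip":1},{"dx":0.26,"dy":-0.318,"dz":0.28,"ax":0,"ay":0,"az":0,"grip":1}]'
python3 - <<'E'
from rig import manip
import cv2,numpy as np
for n in("scene","top"):
    d=manip.get_image(n);np.savez(f"{n}3.npz",**d)
S=np.load("scene3.npz");T=np.load("top3.npz")
z=lambda i,x,y:cv2.resize(i["img"][y:y+100,x:x+100],None,fx=4,fy=4,interpolation=cv2.INTER_CUBIC)
cv2.imwrite("pics/c4.png",np.hstack([z(S,200,110),z(T,190,150)])[:,:,::-1])
s=manip.get_state();print(s["qpos"].round(2),s["position"])
E
```

```text
clock: 1.97
position: [0.4415, 0.2235, 0.3211]
ee_rot: [0.0, 0.981, 0.195, 0.0]
contact_force: [1.6, -1.0, -0.9]
width: 0.0855
gripper_force: 0.0
clock: 2.38
position: [0.4676, 0.3187, 0.2442]
ee_rot: [0.002, 0.981, 0.196, -0.007]
contact_force: [-1.5, -0.4, -1.2]
width: 0.0853
gripper_force: 0.0
[ 0.47  0.26  1.48 -0.    1.4   1.65] [0.47028392 0.318904   0.25049643]
```

View pics/c4.png

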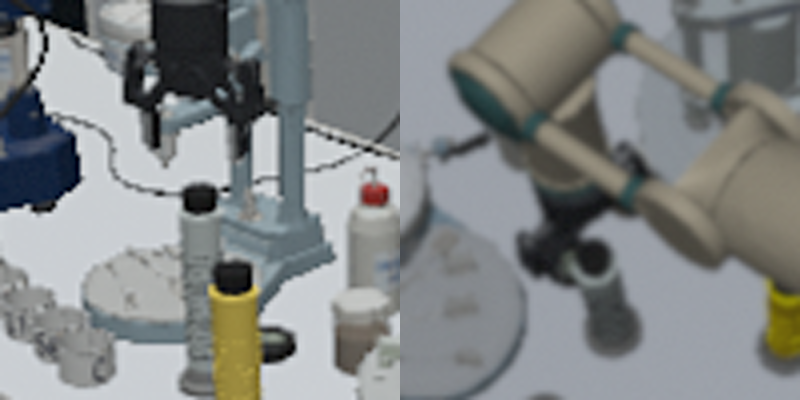

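The fingertips are at scene crop (165,165) and (238,155), so their middle at (201,160) lines up with the stopper at (200,190). I'll check the state and the remaining offset.

```bash
python3 - <<'E'
from h import *
from rig import manip
T=np.load("top3.npz");S=np.load("scene3.npz")
s=manip.get_state();p=s["position"];print(p,s["ee_rot"])
for z in(p[2],.218):print((proj(S,np.r_[p[:2],z])-[200,110])*4,(proj(T,np.r_[p[:2],z])-[190,150])*4+[400,0])
d=np.r_[.4705,.3228]-p[:2];print(d@[.924,.383]/.25,d@[.383,-.924]/.25)
E
```

```text
[0.47028392 0.318904   0.25049643] [ 8.82544174e-04  9.80829872e-01  1.94857872e-01 -1.54667402e-03]
[196.26549039 162.27423084] [591.04444114 239.72996059]
[197.89880803 193.1123317 ] [594.567957   252.65319986]
0.0067673235723399346 -0.01406858966280533
```

```bash
python3 -m jog '[{"dx":0.007,"dy":-0.014,"dz":0.1,"ax":0,"ay":0,"az":0,"grip":1},{"dx":0.007,"dy":-0.014,"dz":0.2,"ax":0,"ay":0,"az":0,"grip":1},{"dx":0.007,"dy":-0.014,"dz":0.29,"ax":0,"ay":0,"az":0,"grip":1},{"dx":0.007,"dy":-0.014,"dz":0.35,"ax":0,"ay":0,"az":0,"grip":1},{"dx":0.007,"dy":-0.014,"dz":0.35,"ax":0,"ay":0,"az":0,"grip":1}]'
python3 -m jog '[{"dx":0,"dy":0,"dz":0,"ax":0,"ay":0,"az":0,"grip":0.4},{"dx":0,"dy":0,"dz":0,"ax":0,"ay":0,"az":0,"grip":0.2},{"dx":0,"dy":0,"dz":0,"ax":0,"ay":0,"az":0,"grip":0.12},{"dx":0,"dy":0,"dz":0,"ax":0,"ay":0,"az":0,"grip":0.08},{"dx":0,"dy":0,"dz":0,"ax":0,"ay":0,"az":0,"grip":0.08}]' 25
python3 -m jog '[{"dx":0,"dy":0,"dz":0,"ax":0,"ay":0,"az":0,"grip":0},{"dx":0,"dy":0,"dz":0,"ax":0,"ay":0,"az":0,"grip":-0.1},{"dx":0,"dy":0,"dz":0,"ax":0,"ay":0,"az":0,"grip":-0.3},{"dx":0,"dy":0,"dz":0,"ax":0,"ay":0,"az":0,"grip":-0.3},{"dx":0,"dy":0,"dz":0,"ax":0,"ay":0,"az":0,"grip":-0.3}]' 25
```

```text
clock: 2.9
position: [0.4705, 0.3223, 0.1634]
ee_rot: [0.001, 0.981, 0.194, -0.001]
contact_force: [0.3, 0.1, -0.0]
width: 0.0854
gripper_force: 0.0
clock: 3.32
position: [0.4716, 0.3241, 0.1651]
ee_rot: [-0.0, 0.981, 0.195, 0.001]
contact_force: [0.4, -0.1, 0.7]
width: 0.0463
gripper_force: 0.4
clock: 3.73
position: [0.4718, 0.324, 0.165]
ee_rot: [0.0, 0.981, 0.195, 0.001]
contact_force: [0.8, -2.2, 5.6]
width: 0.0432
gripper_force: 25.3
```

```bash
python3 -m jog '[{"dx":0,"dy":0,"dz":-0.02,"ax":0,"ay":0,"az":0,"grip":-0.3},{"dx":0,"dy":0,"dz":-0.06,"ax":0,"ay":0,"az":0,"grip":-0.3},{"dx":0,"dy":0,"dz":-0.12,"ax":0,"ay":0,"az":0,"grip":-0.3},{"dx":0,"dy":0,"dz":-0.18,"ax":0,"ay":0,"az":0,"grip":-0.3},{"dx":0,"dy":0,"dz":-0.24,"ax":0,"ay":0,"az":0,"grip":-0.3}]'
python3 -m jog '[{"dx":0,"dy":0,"dz":-0.06,"ax":0,"ay":0,"az":0,"grip":-0.3},{"dx":0,"dy":0,"dz":-0.12,"ax":0,"ay":0,"az":0,"grip":-0.3},{"dx":0,"dy":0,"dz":-0.17,"ax":0,"ay":0,"az":0,"grip":-0.3},{"dx":0,"dy":0,"dz":-0.2,"ax":0,"ay":0,"az":0,"grip":-0.3},{"dx":0,"dy":0,"dz":-0.2,"ax":0,"ay":0,"az":0,"grip":-0.3}]'
python3 - <<'E'
from rig import manip
import cv2,numpy as np
for n in("scene","top"):
    d=manip.get_image(n);np.savez(f"{n}4.npz",**d)
S=np.load("scene4.npz");T=np.load("top4.npz")
z=lambda i,x,y:cv2.resize(i["img"][y:y+120,x:x+100],None,fx=4,fy=4,interpolation=cv2.INTER_CUBIC)
cv2.imwrite("pics/c5.png",np.hstack([z(S,200,90),z(T,190,140)])[:,:,::-1])
s=manip.get_state();print(s["qpos"].round(2),s["position"],s["ee_rot"],s["contact_force"],s["width"])
E
```

```text
clock: 4.15
position: [0.47, 0.3242, 0.2239]
ee_rot: [0.0, 0.981, 0.195, -0.001]
contact_force: [0.4, 0.2, -4.4]
width: 0.0435
gripper_force: 26.1
clock: 4.57
position: [0.4712, 0.3247, 0.2754]
ee_rot: [-0.001, 0.981, 0.195, 0.001]
contact_force: [0.3, 0.5, -4.9]
width: 0.0434
gripper_force: 26.2
[0.48 0.25 1.44 0.   1.46 1.66] [0.47032241 0.32405727 0.27323419] [ 8.79704203e-05  9.80764749e-01  1.95192589e-01 -5.93749989e-04] [-0.21630545  0.35304094 -5.00691093] 0.043319179904214855
```

View pics/c5.png

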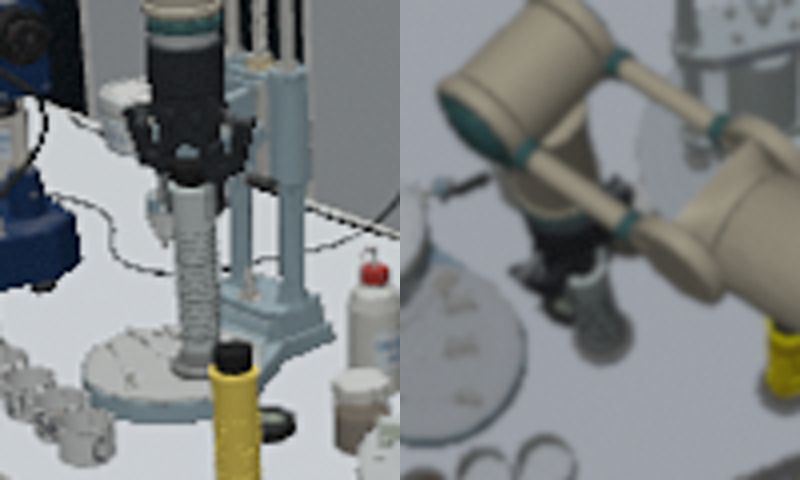

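It is lifted and upright, with the foot at scene crop (190,370), about 0.11 m up. I'll carry it along -y at x = 0.47.

```bash
python3 -m jog '[{"dx":-0.009,"dy":0.022,"dz":0,"ax":0,"ay":0,"az":0,"grip":-0.3},{"dx":-0.028,"dy":0.067,"dz":0,"ax":0,"ay":0,"az":0,"grip":-0.3},{"dx":-0.052,"dy":0.126,"dz":0,"ax":0,"ay":0,"az":0,"grip":-0.3},{"dx":-0.083,"dy":0.2,"dz":0,"ax":0,"ay":0,"az":0,"grip":-0.3},{"dx":-0.113,"dy":0.274,"dz":0,"ax":0,"ay":0,"az":0,"grip":-0.3}]'
python3 -m jog '[{"dx":-0.034,"dy":0.083,"dz":0,"ax":0,"ay":0,"az":0,"grip":-0.3},{"dx":-0.069,"dy":0.166,"dz":0,"ax":0,"ay":0,"az":0,"grip":-0.3},{"dx":-0.103,"dy":0.249,"dz":0,"ax":0,"ay":0,"az":0,"grip":-0.3},{"dx":-0.138,"dy":0.333,"dz":0,"ax":0,"ay":0,"az":0,"grip":-0.3},{"dx":-0.172,"dy":0.416,"dz":0,"ax":0,"ay":0,"az":0,"grip":-0.3}]'
python3 -m jog '[{"dx":-0.034,"dy":0.083,"dz":0,"ax":0,"ay":0,"az":0,"grip":-0.3},{"dx":-0.069,"dy":0.166,"dz":0,"ax":0,"ay":0,"az":0,"grip":-0.3},{"dx":-0.103,"dy":0.249,"dz":0,"ax":0,"ay":0,"az":0,"grip":-0.3},{"dx":-0.138,"dy":0.333,"dz":0,"ax":0,"ay":0,"az":0,"grip":-0.3},{"dx":-0.172,"dy":0.416,"dz":0,"ax":0,"ay":0,"az":0,"grip":-0.3}]'
python3 -m jog '[{"dx":-0.034,"dy":0.083,"dz":0,"ax":0,"ay":0,"az":0,"grip":-0.3},{"dx":-0.069,"dy":0.166,"dz":0,"ax":0,"ay":0,"az":0,"grip":-0.3},{"dx":-0.1,"dy":0.242,"dz":0,"ax":0,"ay":0,"az":0,"grip":-0.3},{"dx":-0.13,"dy":0.314,"dz":0,"ax":0,"ay":0,"az":0,"grip":-0.3},{"dx":-0.155,"dy":0.374,"dz":0,"ax":0,"ay":0,"az":0,"grip":-0.3}]'
```

```text
clock: 5.08
position: [0.4701, 0.2481, 0.2728]
ee_rot: [0.001, 0.981, 0.195, -0.001]
contact_force: [-0.1, -0.3, -4.1]
width: 0.0432
gripper_force: 26.3
clock: 5.5
position: [0.4699, 0.1352, 0.2731]
ee_rot: [0.0, 0.981, 0.195, -0.001]
contact_force: [0.5, 0.3, -4.9]
width: 0.0431
gripper_force: 26.3
clock: 5.92
position: [0.4697, 0.0229, 0.2732]
ee_rot: [0.0, 0.981, 0.195, -0.001]
contact_force: [-0.1, -0.4, -4.0]
width: 0.0435
gripper_force: 26.3
clock: 6.33
position: [0.4696, -0.0785, 0.2731]
ee_rot: [0.0, 0.981, 0.195, -0.001]
contact_force: [1.3, -0.6, -4.1]
width: 0.0436
gripper_force: 26.4
```

```bash
python3 -m jog '[{"dx":0.02,"dy":0.08,"dz":0,"ax":0,"ay":0,"az":0,"grip":-0.3},{"dx":0.045,"dy":0.18,"dz":0,"ax":0,"ay":0,"az":0,"grip":-0.3},{"dx":0.07,"dy":0.28,"dz":0,"ax":0,"ay":0,"az":0,"grip":-0.3},{"dx":0.092,"dy":0.37,"dz":0,"ax":0,"ay":0,"az":0,"grip":-0.3},{"dx":0.11,"dy":0.44,"dz":0,"ax":0,"ay":0,"az":0,"grip":-0.3}]'
python3 -m jog '[{"dx":0.008,"dy":0.035,"dz":0.03,"ax":0,"ay":0,"az":0,"grip":-0.3},{"dx":0.012,"dy":0.054,"dz":0.1,"ax":0,"ay":0,"az":0,"grip":-0.3},{"dx":0.012,"dy":0.054,"dz":0.18,"ax":0,"ay":0,"az":0,"grip":-0.3},{"dx":0.012,"dy":0.054,"dz":0.24,"ax":0,"ay":0,"az":0,"grip":-0.3},{"dx":0.012,"dy":0.054,"dz":0.26,"ax":0,"ay":0,"az":0,"grip":-0.3}]'
python3 - <<'E'
from rig import manip
import cv2,numpy as np
for n in("scene","top"):
    d=manip.get_image(n);np.savez(f"{n}5.npz",**d)
S=np.load("scene5.npz");T=np.load("top5.npz")
z=lambda i,x,y:cv2.resize(i["img"][y:y+120,x:x+80],None,fx=5,fy=5,interpolation=cv2.INTER_CUBIC)
cv2.imwrite("pics/c6.png",np.hstack([z(S,315,160),z(T,300,120)])[:,:,::-1])
s=manip.get_state();print(s["qpos"].round(2),s["position"],s["ee_rot"],s["contact_force"],s["width"])
E
```

```text
clock: 6.75
position: [0.5383, -0.1699, 0.2729]
ee_rot: [0.0, 0.981, 0.194, -0.001]
contact_force: [0.2, -0.5, -4.4]
width: 0.0436
gripper_force: 26.5
clock: 7.17
position: [0.5434, -0.1778, 0.205]
ee_rot: [-0.002, 0.981, 0.195, -0.003]
contact_force: [-0.6, 0.0, -4.1]
width: 0.0432
gripper_force: 26.5
[-0.44  0.29  1.55 -0.    1.31  0.74] [ 0.54471141 -0.1781664   0.20706305] [-0.00125301  0.9807823   0.19509246 -0.0018551 ] [ 0.04095068  0.27839414 -3.61930838] 0.04322548055731221
```

View pics/c6.png

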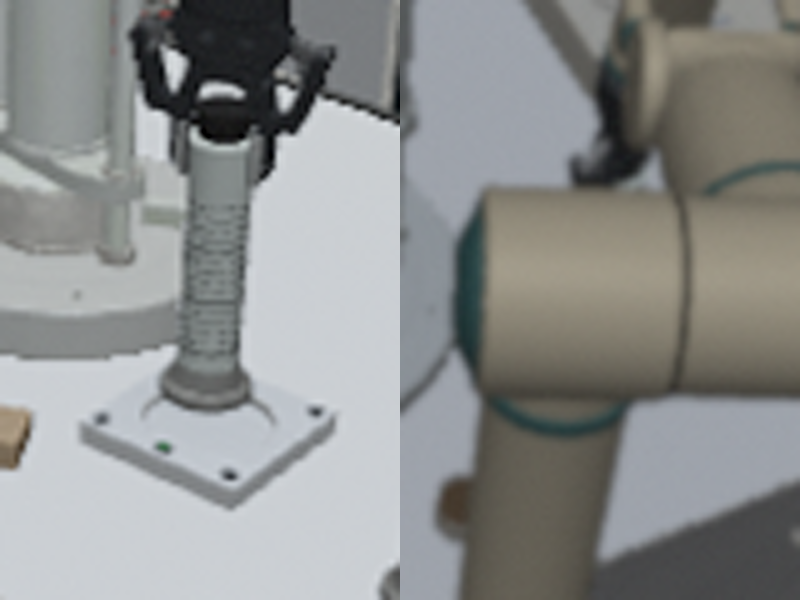

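The cylinder hangs over the recess, with its foot at scene crop (204,386) and the tube top at (221,145). I'll compare these with the positions expected for an upright cylinder at the TCP.

```bash
python3 - <<'E'
from h import *
from rig import manip
S=np.load("scene5.npz")
p=manip.get_state()["position"];k=lambda q:(proj(S,q)-[315,160])*5+2
zb=p[2]-.1645
for h in(.006,.012,.026,.196):print(h,k(np.r_[p[:2],zb+h]).round(1))
for d in([.01,0],[0,.01]):print("d",k(np.r_[p[:2]+d,zb+.006])-k(np.r_[p[:2],zb+.006]))
for s in([.543,-.181],[.5455,-.180]):
  print("screws",[k(np.r_[np.array(s)+o,.018]).round(0).tolist() for o in([.05,.0595],[.059,-.0485],[-.05,-.0595],[-.059,.0485])])
  t=np.linspace(0,2*np.pi,72);e=np.array([k(np.r_[s[0]+.046*np.cos(a),s[1]+.046*np.sin(a),.018]) for a in t]);print("rim x",e.min(0).round(0),e.max(0).round(0))
E
```

```text
0.006 [207.7 380.2]
0.012 [208.2 372.9]
0.026 [209.4 355.8]
0.196 [224.8 136.2]
d [ 9.21715324 -5.08371774]
d [-10.94944222  -5.37543152]
screws [[188.0, 363.0], [314.0, 415.0], [226.0, 481.0], [99.0, 423.0]]
rim x [141. 385.] [273. 455.]
screws [[190.0, 361.0], [315.0, 414.0], [228.0, 479.0], [101.0, 421.0]]
rim x [143. 384.] [274. 453.]
```

The foot sits about 5 px lower-left of the prediction. I'll measure the foot's silhouette and the screws numerically in the same image, so that the calibration bias cancels.

```bash
python3 - <<'E'
from h import *
import cv2
from scipy.optimize import least_squares
S=np.load("scene5.npz");g=cv2.cvtColor(S["img"],cv2.COLOR_RGB2GRAY).astype(float)
# screws: dark centroids near known pixels
scr=[]
for x,y in((101,418),(316,411),(229,474)):
    u,v=round(315+x/5-.4),round(160+y/5-.4);w=np.clip(190-g[v-3:v+4,u-3:u+4],0,None)
    Y,X=np.mgrid[v-3:v+4,u-3:u+4];scr.append(((w*X).sum()/w.sum(),(w*Y).sum()/w.sum()))
print(np.round(scr,2).tolist())
# 4-screw square model about the seat, half spacing from triangulation
O=np.array([[-.059,.0485],[.059,-.0485],[-.05,-.0595]])
O=[np.array([-.0545-.0045*0-.0045,.0540-.0055]),np.array([.059,-.0485]),np.array([-.0495,-.0595])]
def f(q):
    c,s=np.cos(q[2]),np.sin(q[2]);h=.0542
    base=[np.array(b)*h for b in((-1,1),(1,-1),(-1,-1))]
    return np.concatenate([proj(S,np.r_[q[0]+c*b[0]-s*b[1],q[1]+s*b[0]+c*b[1],.018])-o for b,o in zip(base,scr)])
r=least_squares(f,[.545,-.18,.1]);print("seat(scene)",r.x.round(4),r.fun.round(2))
# foot: rows/cols subpixel edges, level midway between foot and plate
sub=g[228:246,342:370];print(sub.astype(int))
E
```

```text
[[334.21, 244.16], [378.67, 242.88], [360.02, 255.28]]
seat(scene) [ 0.5446 -0.182   0.0701] [ 0.64 -0.26 -0.62  0.07 -0.01  0.26]
[[134 134 133 132 130 127 125 122 109 106 104  96 122 124 131 139 127 106
  122 107  81 188 209 207 206 206 206 206]
 [132 130 128 126 122 178 197 200 156  91  93 114 132 132 137 139 135 127
  130  97  82 187 209 206 207 206 206 205]
 [123 177 197 196 195 205 211 203 155 104 102  95  96 112 119 119 106  99
  109  87 107 192 209 206 206 206 206 206]
 [195 204 210 208 207 208 211 188 134 113 121 119 122 128 117 110 120 123
  124 114 121 192 209 206 206 206 205 206]
 [208 207 207 206 207 208 191 143 105 120 127 130 134 137 134 132 135 137
  132 123 106 190 210 207 206 205 206 205]
 [206 206 207 207 205 188 146  98  88  99 114 133 137 137 139 139 138 135
  140 118  86 156 202 208 207 206 205 206]
 [206 206 205 203 192 153 108  88  89  92  99 109 112 120 125 124 122 119
  115  98  84 109 162 200 208 207 206 206]
 [206 203 198 197 172 130 105  94  92  95  96  96  98 101 106 105 101 101
   96  90  85  89 112 185 205 206 207 206]
 [200 196 195 197 166 123 119 111
[... 437 characters left out ...]
195 191 171 148 150 175 166 120  80  78  89  98 106 115 121 123 117 108
   99  92  82  91 108 121 139 170 190 196]
 [196 178 148 170 185 193 192 185 166 121  83  75  79  83  87  87  89  81
   76  91 117 169 187 176 145 130 155 187]
 [197 166 170 192 195 194 194 193 191 185 181 164 155 141 129 130 128 146
  173 183 187 194 198 194 189 164 135 176]
 [197 172 183 196 195 194 193 193 193 194 194 191 190 187 185 186 187 189
  194 195 195 194 195 196 197 192 164 153]
 [196 190 192 195 194 194 195 194 194 194 193 194 193 194 194 195 195 195
  195 194 194 193 193 194 195 197 193 159]
 [196 196 191 193 194 195 194 194 194 194 194 193 193 194 193 193 193 194
  194 194 194 194 194 194 193 195 197 183]]
```

```bash
python3 - <<'E'
from h import *
from scipy.optimize import least_squares
from rig import manip
S=np.load("scene5.npz");t=np.linspace(0,2*np.pi,361)
def sil(x,y,zb):
    P=np.array([proj(S,np.r_[x+.033*np.cos(a),y+.033*np.sin(a),z]) for a in t for z in(zb,zb+.012)])
    return P[:,0].min(),P[:,0].max(),P[:,1].max()
p=manip.get_state()["position"];print(p,sil(p[0],p[1],p[2]-.1645))
for zb in(.040,.0425,.045):
    r=least_squares(lambda q:np.array(sil(*q,zb))-[346.4,364.9,242.2],[.545,-.18],diff_step=1e-3);print(zb,r.x.round(4),r.fun.round(2))
E
```

```text
[ 0.54471141 -0.1781664   0.20706305] (np.float64(346.59488209559987), np.float64(365.76720136158724), np.float64(242.09711676942996))
0.04 [ 0.5462 -0.1747] [-0.31  0.31 -0.02]
0.0425 [ 0.543  -0.1772] [-0.34  0.33 -0.02]
0.045 [ 0.5399 -0.1796] [-0.36  0.36 -0.02]
```

The foot is at about (0.5425, -0.1775) and the seat at about (0.544, -0.1815). I'll shift 4 mm and lower, going slowly at the end.

```bash
python3 -m jog '[{"dx":-0.002,"dy":0.016,"dz":0.03,"ax":0,"ay":0,"az":0,"grip":-0.3},{"dx":-0.002,"dy":0.016,"dz":0.06,"ax":0,"ay":0,"az":0,"grip":-0.3},{"dx":-0.002,"dy":0.016,"dz":0.085,"ax":0,"ay":0,"az":0,"grip":-0.3},{"dx":-0.002,"dy":0.016,"dz":0.1,"ax":0,"ay":0,"az":0,"grip":-0.3},{"dx":-0.002,"dy":0.016,"dz":0.105,"ax":0,"ay":0,"az":0,"grip":-0.3}]'
python3 -m jog '[{"dx":0,"dy":0,"dz":0.006,"ax":0,"ay":0,"az":0,"grip":-0.3},{"dx":0,"dy":0,"dz":0.012,"ax":0,"ay":0,"az":0,"grip":-0.3},{"dx":0,"dy":0,"dz":0.018,"ax":0,"ay":0,"az":0,"grip":-0.3},{"dx":0,"dy":0,"dz":0.022,"ax":0,"ay":0,"az":0,"grip":-0.3},{"dx":0,"dy":0,"dz":0.022,"ax":0,"ay":0,"az":0,"grip":-0.3}]'
```

```text
clock: 7.68
position: [0.5471, -0.1823, 0.1817]
ee_rot: [-0.0, 0.981, 0.195, -0.001]
contact_force: [-0.3, -0.2, -4.1]
width: 0.0431
gripper_force: 26.5
clock: 8.1
position: [0.5476, -0.1826, 0.177]
ee_rot: [0.0, 0.981, 0.195, -0.0]
contact_force: [-0.4, 0.1, -3.8]
width: 0.0433
gripper_force: 26.5
```

```bash
python3 -m jog '[{"dx":0,"dy":0,"dz":0.003,"ax":0,"ay":0,"az":0,"grip":-0.3},{"dx":0,"dy":0,"dz":0.006,"ax":0,"ay":0,"az":0,"grip":-0.3},{"dx":0,"dy":0,"dz":0.008,"ax":0,"ay":0,"az":0,"grip":-0.3},{"dx":0,"dy":0,"dz":0.008,"ax":0,"ay":0,"az":0,"grip":-0.3}]'
python3 -m jog '[{"dx":0,"dy":0,"dz":0.003,"ax":0,"ay":0,"az":0,"grip":-0.3},{"dx":0,"dy":0,"dz":0.006,"ax":0,"ay":0,"az":0,"grip":-0.3},{"dx":0,"dy":0,"dz":0.006,"ax":0,"ay":0,"az":0,"grip":-0.3}]'
python3 - <<'E'
from rig import manip
import cv2,numpy as np
d=manip.get_image("scene");np.savez("scene6.npz",**d)
cv2.imwrite("pics/c7.png",cv2.resize(d["img"][185:265,315:405],None,fx=7,fy=7,interpolation=cv2.INTER_CUBIC)[:,:,::-1])
s=manip.get_state();print(s["position"],s["contact_force"])
E
```

```text
clock: 8.43
position: [0.5475, -0.1826, 0.1749]
ee_rot: [-0.0, 0.981, 0.195, -0.0]
contact_force: [0.2, 0.2, -3.7]
width: 0.0434
gripper_force: 26.6
clock: 8.68
position: [0.5479, -0.1827, 0.1741]
ee_rot: [0.0, 0.981, 0.195, 0.0]
contact_force: [-0.9, -0.4, -0.0]
width: 0.0433
gripper_force: 26.7
[ 0.54784317 -0.18267741  0.17406547] [-0.14548271  0.13549135 -0.43766846]
```

View pics/c7.png

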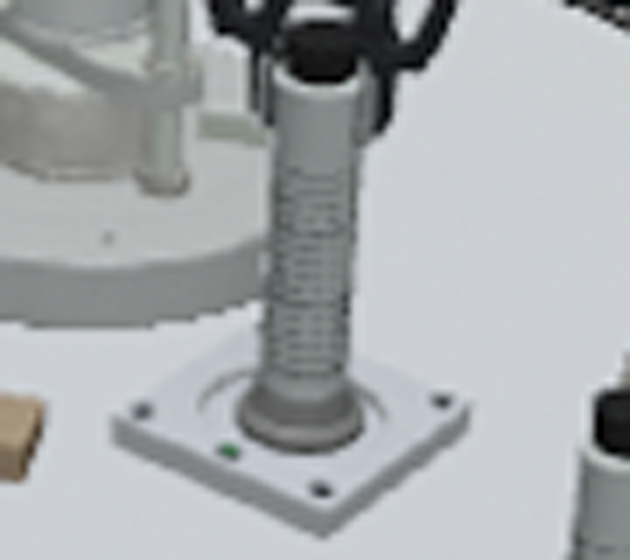

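The foot is inside the recess, spanning crop x 238–362 against the rim's 198–385. The wrist load dropped to zero at the expected height, so the foot is seated. I'll release slowly and rise.

```bash
python3 -m jog '[{"dx":0,"dy":0,"dz":0.002,"ax":0,"ay":0,"az":0,"grip":0.05},{"dx":0,"dy":0,"dz":0.002,"ax":0,"ay":0,"az":0,"grip":0.12},{"dx":0,"dy":0,"dz":0.002,"ax":0,"ay":0,"az":0,"grip":0.3},{"dx":0,"dy":0,"dz":0.002,"ax":0,"ay":0,"az":0,"grip":0.6},{"dx":0,"dy":0,"dz":0.002,"ax":0,"ay":0,"az":0,"grip":1}]'
python3 -m jog '[{"dx":0,"dy":0,"dz":0,"ax":0,"ay":0,"az":0,"grip":1},{"dx":0,"dy":0,"dz":0,"ax":0,"ay":0,"az":0,"grip":1},{"dx":0,"dy":0,"dz":0,"ax":0,"ay":0,"az":0,"grip":1}]'
python3 -m jog '[{"dx":0,"dy":0,"dz":-0.06,"ax":0,"ay":0,"az":0,"grip":1},{"dx":0,"dy":0,"dz":-0.15,"ax":0,"ay":0,"az":0,"grip":1},{"dx":0,"dy":0,"dz":-0.27,"ax":0,"ay":0,"az":0,"grip":1},{"dx":0,"dy":0,"dz":-0.4,"ax":0,"ay":0,"az":0,"grip":1},{"dx":0,"dy":0,"dz":-0.5,"ax":0,"ay":0,"az":0,"grip":1}]'
python3 -m jog '[{"dx":0,"dy":0,"dz":0,"ax":0,"ay":0,"az":0,"grip":1},{"dx":0,"dy":0,"dz":0,"ax":0,"ay":0,"az":0,"grip":1},{"dx":0,"dy":0,"dz":0,"ax":0,"ay":0,"az":0,"grip":1},{"dx":0,"dy":0,"dz":0,"ax":0,"ay":0,"az":0,"grip":1},{"dx":0,"dy":0,"dz":0,"ax":0,"ay":0,"az":0,"grip":1}]'
python3 - <<'E'
from rig import manip
import cv2,numpy as np
d=manip.get_image("scene");
cv2.imwrite("pics/c8.png",cv2.resize(d["img"][165:290,315:435],None,fx=4.5,fy=4.5,interpolation=cv2.INTER_CUBIC)[:,:,::-1])
E
```

```text
clock: 9.15
position: [0.5477, -0.1826, 0.1732]
ee_rot: [0.0, 0.981, 0.195, 0.0]
contact_force: [0.6, 0.1, -0.9]
width: 0.0778
gripper_force: 0.0
clock: 9.4
position: [0.5476, -0.1826, 0.1731]
ee_rot: [0.0, 0.981, 0.195, 0.0]
contact_force: [-0.7, -0.1, 0.7]
width: 0.0854
gripper_force: 0.0
clock: 9.82
position: [0.5479, -0.1827, 0.3005]
ee_rot: [0.001, 0.981, 0.195, 0.001]
contact_force: [0.2, 0.0, 0.3]
width: 0.0852
gripper_force: 0.0
clock: 10.23
position: [0.5469, -0.1823, 0.2964]
ee_rot: [-0.001, 0.981, 0.195, -0.001]
contact_force: [-0.5, -0.1, -0.2]
width: 0.0853
gripper_force: 0.0
```

View pics/c8.png

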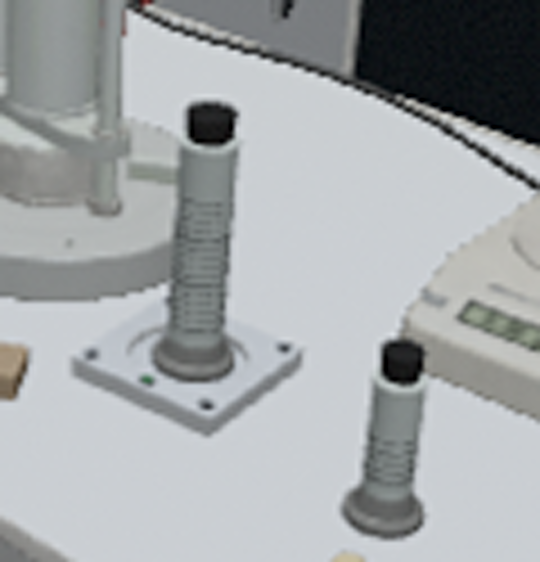

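The tall cylinder stands upright in the recess, with its foot at crop (193,358). The short one is untouched at (385,510), and the gripper is clear.

```bash
python3 -c "
from rig import manip
print(manip.sign_off())"
```

```text
the job is handed in; nothing more can be done
None
```

The tall cylinder is standing upright in the stand's recess, released; the short cylinder was not touched, and the job was handed in at about 10 s on the robot's clock (no verdict came back).

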